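# Zero the paint gauge and check two sprayed samples

## Task

Lift the yellow dust cap off the steel zero block and set it down, not drop it, upright in the grey cap tray. Then take the paint gauge from its stand and, holding it upright, press its spring tip gently for about half a second on the middle of the steel zero block, then on the marked spot of the red sample, then on that of the blue one. Finally set the gauge back down into its stand as it was, without dropping it; touch nothing to the green sample, which is still tacky, and leave everything else where it is.

Things in the scene. Friction and masses are not known exactly. Their poses are not given: they have to be found in the camera images.
- gauge: Paint thickness gauge, 162 mm long, 0.2 kg, upright in its stand, tip down. Origin at the end of the unpressed tip, z up along it. Heights from there: brass tip 10 mm across to 12 mm; dark nose 24 mm across to 70; black collar 52 mm across, 70 to 78; orange grip 78 to 162, 36 mm along its x, 28 mm along its y (close the fingers along y, about 125 mm up).
- tip (a point): The end of the gauge's brass tip, the point that has to touch; it moves with the spring tip.
- gauge_tip (a joint): How far the spring tip is pushed into the gauge, in m: 0 free, 0.008 fully in. It takes about 1 N to start, 5 N fully in; a reading is taken once it is in by 1.5 mm or more. Beyond 8 mm it is solid.
- gauge_stand: Fixed grey square post 60 x 60 mm, 95 mm high, on a dark 100 mm base plate; in it a 36 mm square well, open at the top, floor at 12 mm. The gauge hangs in it centred, its collar flat on the rim, its tip end 25 mm above the table. Origin under its centre, on the table.
- cap: Loose yellow dust cap, 0.06 kg, 68 mm across, 36 mm high, hollow, open below (60 mm inside, 32 mm deep); on top an upright black round knob 24 mm across, from 36 to 76 mm height (grip about 62 mm up). Origin at the centre of its lower rim, z up. At the start it covers the zero block, its rim on the black base 12 mm above the table.
- cap_tray: Fixed grey open tray for the cap, 110 x 110 mm outside, 25 mm high, walls and floor 5 mm thick. Origin under its centre, on the table; sides along its x and y.
- zero_block: Fixed zero block: black round base 90 mm across, 12 mm high, with a bare steel post 52 mm across on it whose flat top is 36 mm above the table; hidden under the cap at the start. Origin under its centre.
- zero_top (a point): Centre of the zero block's steel top (small black dot), 36 mm above the table.
- sample_red: Fixed red painted sample plate, 94 x 74 mm (long side along its x), top 22 mm above the table, on a wooden block. Origin under its centre.
- spot_red (a point): The marked spot on the red sample: centre of the black dot in a white disc 28 mm across, 18 mm from the plate's centre along its x, on its top face, 22 mm above the table.
- sample_blue: Fixed blue painted sample plate, 94 x 74 mm (long side along its x), top 22 mm above the table, on a wooden block. Origin under its centre.
- spot_blue (a point): The marked spot on the blue sample: centre of the black dot in a white disc 28 mm across, 18 mm from the plate's centre along its x, on its top face, 22 mm above the table.
- sample_green: Fixed green painted sample plate, 94 x 74 mm (long side along its x), top 22 mm above the table, on a wooden block. Origin under its centre. Its paint is still tacky: leave it alone.
- tape_roll: Blue roll of masking tape lying flat, 100 mm across, 25 mm high; origin under its centre. Bystander.
- hardener: Amber jar of hardener with a white cap, 56 mm across, 75 mm high; origin under its centre. Bystander.
- brush: Paint brush, 200 mm long, lying on the table beyond the samples. Bystander.
- spatula: Filling spatula, 200 mm long, lying on the table beyond the samples. Bystander.
- mixing_cup: White open mixing cup, 80 mm across, 90 mm high; origin under its centre. Bystander.
- paint_can: Paint can with an orange label, 100 mm across, 120 mm high; origin under its centre. Bystander.
Mind the look-alikes: they are no part of the job. Leave any pink or purple look-alike of the sample_blue alone.

How it is judged (in metres and radians):
On the way, in this order (a step that is already met when the one before it is completed fails the run):
1. the cap is lowered upright into the tray, to within 8 mm of its floor, while still held (horizontal distance between cap and cap_tray below 0.03 m and z of cap in the frame of cap_tray between 0 and 0.013 m and angle between cap's own z axis and vertical below 0.15 rad and contact force between the fingers and cap above 0.3 N), for 0.05 s.
2. the upright gauge's tip is pressed in at least 1.5 mm, within 10 mm of the middle of the zero block, for 0.3 s (distance between tip and zero_top below 0.01 m and value of joint gauge_tip above 0.0015 m and angle between gauge's own z axis and vertical below 0.15 rad and contact force between gauge and zero_block above 0.3 N), for 0.3 s.
3. the upright gauge's tip is pressed in at least 1.5 mm, within 10 mm of the red sample's spot, for 0.3 s (distance between tip and spot_red below 0.01 m and value of joint gauge_tip above 0.0015 m and angle between gauge's own z axis and vertical below 0.15 rad and contact force between gauge and sample_red above 0.3 N), for 0.3 s.
4. the upright gauge's tip is pressed in at least 1.5 mm, within 10 mm of the blue sample's spot, for 0.3 s (distance between tip and spot_blue below 0.01 m and value of joint gauge_tip above 0.0015 m and angle between gauge's own z axis and vertical below 0.15 rad and contact force between gauge and sample_blue above 0.3 N), for 0.3 s.
5. the gauge is lowered upright into its stand, to within 10 mm of seated, while still held (horizontal distance between gauge and gauge_stand below 0.012 m and z of gauge in the frame of gauge_stand between 0.015 and 0.035 m and angle between gauge's own z axis and vertical below 0.08 rad and contact force between the fingers and gauge above 0.3 N), for 0.05 s.
At the end, for the whole second after the job is handed in: The cap lies upright (within 0.15 rad) on the floor of the cap tray, and the gauge stands upright (within 0.08 rad) in its stand, collar down on the rim (within 4 mm) and centred within 12 mm; both are released and at rest (horizontal distance between cap and cap_tray below 0.03 m and z of cap in the frame of cap_tray between 0 and 0.013 m and angle between cap's own z axis and vertical below 0.15 rad and horizontal distance between gauge and gauge_stand below 0.012 m and z of gauge in the frame of gauge_stand between 0.015 and 0.029 m and angle between gauge's own z axis and vertical below 0.08 rad and linear speed of each of gauge, cap below 0.02 m/s); the robot touches nothing.
It fails at once if the tacky green sample is touched by the gauge, the cap or the robot (contact force between any of gauge, cap, the arm, the fingers and sample_green above 0.3 N).
It fails at once if the gauge is pressed harder than 20 N on the zero block or a sample (contact force between gauge and zero_block above 20 N or contact force between gauge and sample_red above 20 N or contact force between gauge and sample_blue above 20 N).
It fails at once if a bystander is moved by more than 30 mm (distance of any of tape_roll, hardener, brush, spatula, mixing_cup, paint_can from where it was at the start of the episode above 0.03 m).
It also fails if it takes over 72 s, if anything falls off the work surface, if the arm or the gripper's body presses on something with over 40 N, if the wrist force passes 120 N, or if a joint passes its speed limit or range.

## Robot

A 6-joint arm with a two-finger parallel gripper is mounted at the origin on the work surface. World frame = base frame: x ahead of the robot, y to its left, z up, the work surface at z = 0. Lengths are in mm, angles in degrees, forces in N, time in s.
With the tool pointing down it reaches from about 300 to 850 mm from the base axis. Payload 5.4 kg.
Tool frame: the origin (TCP) lies at the very end of the fingers, on their centre line; the grasp point (between the pads) lies 19 mm behind it; z points along the fingers, y is the line along which they close (so a half turn about z gives the same grasp; the last joint's range is limited). The gripper opens to 85 mm and grips with 20 to 120 N. Pads are 22 mm wide; open, the fingers measure 114 mm over their backs; the gripper's body (76 mm by 85 mm) begins 54 mm behind the grasp point. The pads swing forward as they close: fully open they stand 13 mm farther back than shut.
Start: joints at [-77.813, 9.076, 91.501, -0, 79.423, -12.038], TCP at [235.907, -524.361, 231.299] pointing down, gripper open.
Joint ranges: [-166.64, 166.64], [-54.1, 131.32], [10.49, 154.53], [-73.88, 253.88], [9.74, 151.15], [-171.62, 171.62]. Speed limits (degrees/s): [147.25, 147.25, 180, 180, 180, 180].

## Interface

Orientations are given as a 3x3 rotation matrix whose columns are the frame's x, y, z axes.
In Python, from workcell import state, cams, env, silhouettes gives the robot as it stands.
- The arm moves only by the shell command python3 -m crank 'ROWS' [OPENING] [FORCE]. ROWS is JSON, a list of rows, each an object with "slide": the shift along the tool's x, y, z as a fraction of full scale, a list of three; "angular": the turn, a rotation vector about the tool's x, y, z as a fraction of full scale, a list of three. A call has 1 to 20 rows; each row shifts and turns the commanded pose from where the row before left it, along the tool's axes as they then stand; what a row does not reach is not made up. Full scale, the value 1, is 500 mm for a shift and pi rad for a turn. A row lasts 1/10 s, in which the tool goes at most 50 mm and 8.59 degrees, less where a joint would pass 70% of its speed; a pose out of reach is approached as far as the arm can. A call with a number of a shift or a turn outside -1 to 1 is refused whole. A call with a gripper value outside its range is refused whole. OPENING is the closure, from -1 (fully open) to 1 (shut), set as the call begins (- or left out, the last holds). The fingers move at their own pace and stop on an object; FORCE is the grip in N (left out, the last holds). Time passes only in rows, so rows that do not move let the fingers close. It gives the time, the measured TCP pose, the force, the opening and the grip force at its end, in the units of the state.
- state(): the state, without advancing time (a new reading comes with each control period).
- cams.snapshot(name): name is "scene" or "top"; returns a dict with "frame" (480x640x3 uint8, red, green, blue), "depth" (480x640 float32, mm along the optical axis (not along the pixel's ray), 0 where there is no reading), "fx", "fy", "cx", "cy" (pixels), "T" (4x4, takes a point from camera to world coordinates). Camera axes: x right, y down, z forward; pixel columns grow to the right and rows downward; lengths in mm; the calibration is good to about 2 mm. A picture is of the moment at which its call begins.
- env.sign_off(): hands the job in; it is judged then, once.
Trained networks look in a picture, given as the dict that the camera call returned (one of the last four; its "shot" number tells which), for a name from the list of things; names that differ only in an ending like _2 or _b are one class to them, and where a whole thing is asked for, a point or a joint stands for the part that bears it (a point fixed in the world has none). Each returns a list of dicts, best first, with "score" (0 to 1); they miss things now and then, are a little off and sometimes report something else, mostly with a low value. They report only what shows in the picture. A call takes as long as a camera call. They do not tell look-alikes from the thing itself.
- silhouettes(picture, label): "region" (480x640 bool, what is visible of it) and "uv" ([column, row] in pixels, amid what is visible of it).
The state is a dict: "clock": time; "qpos": joint angles; "dq": joint speeds; "tau": joint torques, N m; "tcp_pos": TCP position; "ee_rot": TCP orientation; "ft_force": force on the tool from outside, world axes, zero at the start; "wrist_torque": the same for the moment, N m; "gripper_width": finger opening in mm; "grip_force": force on a finger pad.
Only numpy, scipy, OpenCV 4.12 (cv2) and the standard library are available. Lean on these libraries where they do the work, as an engineer would, in place of code of your own. Each camera call takes 0.05 s, during which the arm holds its last target. There are 200 camera calls.

## Working session

There is one attempt and no reset: what is moved stays moved. The work goes in short steps, Python scripts to look and compute and a shell command to move; the robot and the scene stay as the last step left them, time stands still between calls to the robot, and variables do not carry over. Pictures are saved under pics/ and viewed, at most 10 in all, crops included, and the job is handed in when it is done.

```bash
mkdir -p pics; ls; cat > h.py <<'E'
import numpy as np, cv2
from workcell import state, cams, env, silhouettes
def pts(p,mask=None):
    d=p["depth"]; v,u=np.nonzero((d>0) if mask is None else (mask&(d>0)))
    z=d[v,u]; c=np.stack([(u-p["cx"])/p["fx"]*z,(v-p["cy"])/p["fy"]*z,z,np.ones_like(z)])
    return (np.array(p["T"])@c)[:3].T
def top(P):
    # points within 5mm of the 97th percentile height; min-area rect
    zt=np.percentile(P[:,2],95); Q=P[np.abs(P[:,2]-zt)<5]
    r=cv2.minAreaRect(Q[:,:2].astype(np.float32)); return zt,Q,r
E
python3 - <<'E'
from h import *
s=state(); print(s["clock"],s["tcp_pos"],s["ee_rot"],s["gripper_width"])
ps={n:cams.snapshot(n) for n in("top","scene")}
for n,p in ps.items():
    cv2.imwrite(f"pics/{n}.png",p["frame"][...,::-1]); print(n,np.round(p["T"],3).tolist(),p["fx"])
    for l in "gauge gauge_stand cap cap_tray zero_block sample_red sample_blue sample_green tape_roll hardener mixing_cup paint_can brush spatula".split():
        for r in silhouettes(p,l)[:4]:
            P=pts(p,r["region"])
            if len(P)<10: continue
            zt,Q,re=top(P); print(n,l,round(r["score"],2),np.round(r["uv"]),len(P),"zt",round(zt,1),"rect",np.round(re[0],1),np.round(re[1],1),round(re[2],1))
E
```

```text
pics
0.0 [ 235.78614527 -523.76923233  230.30846649] [[ 9.11950661e-01  4.10299688e-01 -3.97822891e-04]
 [ 4.10299684e-01 -9.11948846e-01  1.86328601e-03]
 [ 4.01711543e-04 -1.86245152e-03 -9.99998185e-01]] 84.94565673328152
top [[0.028, -0.995, 0.095, 386.885], [-1.0, -0.028, -0.003, 105.035], [0.005, -0.094, -0.996, 1324.489], [0.0, 0.0, 0.0, 1.0]] 519.3974260021254
top gauge 0.61 [499. 263.] 514 zt 190.4 rect [ 461.1 -289.3] [35.2 26.9] 2.1
top gauge 0.43 [317. 203.] 1088 zt 26.8 rect [595.6 136.7] [71.6 92.3] 75.6
top gauge_stand 0.65 [483. 262.] 1293 zt 98.2 rect [ 461.4 -289.3] [60.1 59.7] 11.6
top cap 0.95 [233. 272.] 600 zt 88.6 rect [421.1 351.4] [21.4 22. ] 2.7
top cap_tray 0.82 [239. 201.] 1961 zt 26.5 rect [594.9 345.2] [110.7 110.2] 11.1
top zero_block 0.7 [247. 280.] 387 zt 20.6 rect [418.4 350.7] [80.4 80.8] 61.0
top sample_red 0.85 [374. 226.] 1082 zt 26.9 rect [546.9  -7.7] [71.4 91.6] 78.4
top sample_blue 0.84 [291. 267.] 1115 zt 27.0 rect [445.1 200.4] [69.7 91.9] 77.8
top sample_blue 0.78 [249. 354.] 1163 zt 26.7 rect [219.9 301.9] [71.1 90. ] 83.5
top sample_blue
[... 2125 characters left out ...]
 zt 24.7 rect [ 535.1 -132.9] [93.7 71.5] 12.6
scene tape_roll 0.63 [288. 204.] 897 zt 27.4 rect [396.   27.1] [100.2  96.7] 12.1
scene hardener 0.8 [228. 198.] 729 zt 77.0 rect [ 406.8 -114.1] [48.4 48.7] 72.6
scene hardener 0.51 [160. 212.] 1721 zt 95.1 rect [ 462.3 -288.1] [66.4 59.8] 12.2
scene mixing_cup 0.6 [321. 366.] 1757 zt 90.4 rect [759.2 169.6] [78.1 78.5] 34.7
scene paint_can 0.77 [508. 309.] 3205 zt 121.9 rect [573.3 513.2] [88.9 88.1] 20.0
scene brush 0.61 [226. 344.] 1505 zt 21.6 rect [745.4 -60.1] [198.4  41.4] 86.9
scene brush 0.34 [263. 262.] 1401 zt 24.6 rect [548.7  -5.4] [72.7 92.8] 77.3
scene spatula 0.59 [130. 315.] 1529 zt 19.4 rect [ 696.6 -337.8] [100.7  18.2] 75.4
```

View pics/top.png

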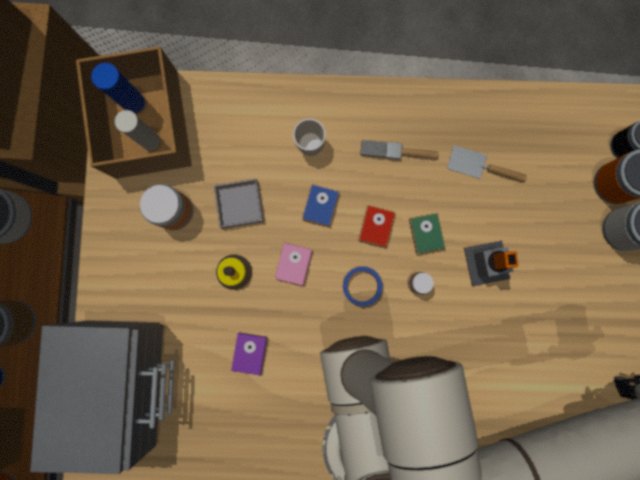

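View pics/scene.png

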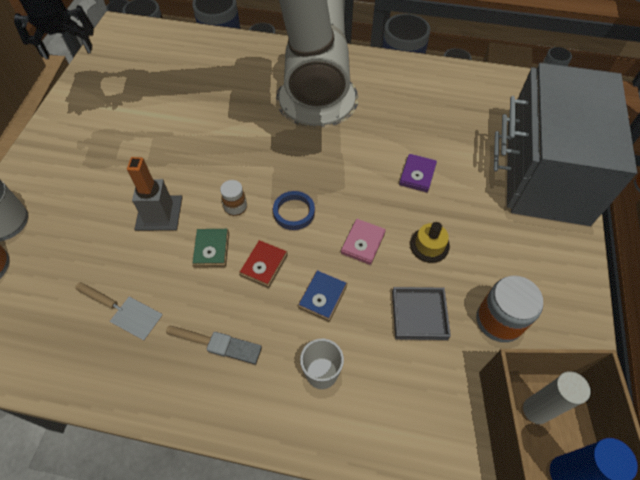

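The top view shows the cap at (233,272), tray at (239,201), blue sample at (321,205), red at (377,226), green at (427,233), and the stand with the gauge at (490,262). The pink plate (294,264) and purple plate (249,354) are look-alikes. The scene view agrees. Next I'll measure the spots.

```bash
cat >> h.py <<'E'
def ray(p,u,v):
    T=np.array(p["T"]); d=T[:3,:3]@np.array([(u-p["cx"])/p["fx"],(v-p["cy"])/p["fy"],1]); return T[:3,3],d/np.linalg.norm(d)
def onplane(p,u,v,z):
    o,d=ray(p,u,v); return o+d*(z-o[2])/d[2]
def tri(a,b):
    A=np.zeros((3,3)); c=np.zeros(3)
    for o,d in(a,b):
        M=np.eye(3)-np.outer(d,d); A+=M; c+=M@o
    return np.linalg.solve(A,c)
def go(x,y,z,yaw=None):
    s=state(); R=np.array(s["ee_rot"]); t=np.array(s["tcp_pos"])
    cy=np.degrees(np.arctan2(R[1,0],R[0,0]))
    print("tcp",np.round(t,1),"yaw",round(cy,2),"tilt",np.round(R[:2,2],4),"slide/500",np.round(R.T@(np.array([x,y,z])-t)/500,4), "" if yaw is None else ("ang z",round(-(yaw-cy)/180,4)))
E
python3 - <<'E'
from h import *
ps={n:cams.snapshot(n) for n in("top","scene")}
tgt={"sample_red":(548,-6),"sample_blue":(597,138)}
for l,c in tgt.items():
    rays=[]
    for n,p in ps.items():
        best=min(silhouettes(p,l),key=lambda r:np.linalg.norm(pts(p,r["region"]).mean(0)[:2]-c))
        m=cv2.morphologyEx(best["region"].astype(np.uint8),cv2.MORPH_CLOSE,np.ones((9,9)))>0
        f=p["frame"].astype(int); w=m&(f.min(2)>110)
        w=cv2.morphologyEx(w.astype(np.uint8),cv2.MORPH_CLOSE,np.ones((5,5)))
        v,u=np.nonzero(w); uv=(u.min()+u.max())/2,(v.min()+v.max())/2; uv=(u.mean(),v.mean())
        rays.append(ray(p,*uv)); print(l,n,np.round(uv,1),len(u),np.round(onplane(p,*uv,22),1), "plate med z",np.median(pts(p,best["region"])[:,2]).round(1))
    print(l,"tri",np.round(tri(*rays),1))
# gauge / cap / stand outlines: top points by height band
for n,p in ps.items():
    A=pts(p)
    for nm,(x,y,r,z0,z1) in dict(gauge=(462,-288,40,170,200),rim=(462,-288,60,90,110),stand_base=(462,-288,80,3,20),knob=(421,352,25,80,95),tray=(595,346,90,18,30),capbody=(421,352,45,40,55)).items():
        Q=A[(np.hypot(A[:,0]-x,A[:,1]-y)<r)&(A[:,2]>z0)&(A[:,2]<z1)]
        q=cv2.minAreaRect(Q[:,:2].astype(np.float32)); print(n,nm,len(Q),"medz",np.median(Q[:,2]).round(1),np.round(q[0],1),np.round(q[1],1),round(q[2],1))
go(421.6,351.8,250,12)
E
```

```text
sample_red top [378.6 218.7] 96 [564.5 -11.4  22. ] plate med z 22.3
sample_red scene [259. 267.] 116 [563.9 -10.7  22. ] plate med z 21.4
sample_red tri [564.3 -10.9  22.6]
sample_blue top [322.  197.6] 104 [614.4 133.3  22. ] plate med z 22.3
sample_blue scene [318.8 299.8] 134 [613.6 133.7  22. ] plate med z 21.4
sample_blue tri [614.1 133.6  23.2]
top gauge 243 medz 187.3 [ 461.1 -288.8] [36.3 29.9] 6.8
top rim 389 medz 97.5 [ 461.6 -290.4] [59.9 62.7] 12.1
top stand_base 1089 medz 7.7 [ 461.1 -283.8] [158.  150.1] 6.6
top knob 82 medz 88.2 [421.1 351. ] [21.6 22.5] 2.2
top tray 372 medz 24.3 [595.3 345.6] [111.7 111.1] 10.7
top capbody 494 medz 48.2 [421.5 349.7] [64.  65.5] 1.4
scene gauge 281 medz 185.9 [ 464.  -288.8] [37.9 30.7] 8.8
scene rim 434 medz 96.6 [ 462.6 -288.6] [63.2 62.2] 13.6
scene stand_base 828 medz 7.9 [ 468.8 -278.1] [133.8 151.9] 47.5
scene knob 100 medz 87.5 [422.5 351.9] [22.7 24.1] 20.9
scene tray 603 medz 24.0 [595.7 346.8] [111.6 111.6] 10.6
scene capbody 511 medz 47.9 [422.8 351.6] [66.1 68.4] 70.5
tcp [ 235.9 -524.4  231.3] yaw 24.22 tilt [ 0. -0.] slide/500 [ 1.0577 -1.4457 -0.0374] ('ang z', np.float64(0.0679))
```

```bash
python3 -m crank '[{"slide":[0,0,-0.03],"angular":[0,0,0.034]},{"slide":[0,0,-0.03],"angular":[0,0,0.034]},{"slide":[0.065,-0.073,0],"angular":[0,0,0]},{"slide":[0.065,-0.073,0],"angular":[0,0,0]},{"slide":[0.065,-0.073,0],"angular":[0,0,0]},{"slide":[0.065,-0.073,0],"angular":[0,0,0]},{"slide":[0.065,-0.073,0],"angular":[0,0,0]},{"slide":[0.065,-0.073,0],"angular":[0,0,0]},{"slide":[0.065,-0.073,0],"angular":[0,0,0]},{"slide":[0.065,-0.073,0],"angular":[0,0,0]},{"slide":[0.065,-0.073,0],"angular":[0,0,0]},{"slide":[0.065,-0.073,0],"angular":[0,0,0]}]' -1 30
python3 -m crank '[{"slide":[0.007,-0.09,0],"angular":[0,0,0]},{"slide":[0.007,-0.09,0],"angular":[0,0,0]},{"slide":[0.007,-0.09,0],"angular":[0,0,0]},{"slide":[0.007,-0.09,0],"angular":[0,0,0]},{"slide":[0.007,-0.09,0],"angular":[0,0,0]},{"slide":[0.007,-0.09,0],"angular":[0,0,0]},{"slide":[0.007,-0.09,0],"angular":[0,0,0]},{"slide":[0.007,-0.09,0],"angular":[0,0,0]},{"slide":[0.007,-0.09,0],"angular":[0,0,0]},{"slide":[0.007,-0.09,0],"angular":[0,0,0]},{"slide":[0,0,0],"angular":[0,0,0]},{"slide":[0,0,0],"angular":[0,0,0]}]'
python3 -c "
from h import *
go(422,351.3,110,12);print(state()['clock'],state()['qpos'])"
```

```text
clock: 3.0
tcp_pos: [478.8, -97.9, 261.6]
ee_rot: [[0.978, 0.208, 0.001], [0.208, -0.978, -0.001], [0.001, 0.001, -1.0]]
ft_force: [0.4, -0.9, 0.1]
gripper_width: 85.5
grip_force: 0.0
clock: 4.2
tcp_pos: [418.4, 348.3, 261.1]
ee_rot: [[0.978, 0.21, -0.0], [0.21, -0.978, -0.001], [-0.0, 0.001, -1.0]]
ft_force: [-0.1, 0.2, 0.7]
gripper_width: 85.3
grip_force: 0.0
tcp [418.4 348.3 261.1] yaw 12.11 tilt [-0.0003 -0.0006] slide/500 [ 0.0084 -0.0046  0.3022] ('ang z', np.float64(0.0006))
4.2 [ 2.70623484e+01  3.43578165e+00  9.42305097e+01 -2.46046097e-02
  8.23641871e+01  1.04957705e+02]
```

```bash
python3 -m crank '[{"slide":[0.0084,-0.0046,0.06],"angular":[0,0,0]},{"slide":[0,0,0.06],"angular":[0,0,0]},{"slide":[0,0,0.06],"angular":[0,0,0]},{"slide":[0,0,0.06],"angular":[0,0,0]},{"slide":[0,0,0.06],"angular":[0,0,0]},{"slide":[0,0,0.05],"angular":[0,0,0]},{"slide":[0,0,0.04],"angular":[0,0,0]},{"slide":[0,0,0.018],"angular":[0,0,0]},{"slide":[0,0,0],"angular":[0,0,0]}]'
python3 -m crank '[{"slide":[0,0,0],"angular":[0,0,0]},{"slide":[0,0,0],"angular":[0,0,0]},{"slide":[0,0,0],"angular":[0,0,0]},{"slide":[0,0,0],"angular":[0,0,0]},{"slide":[0,0,0],"angular":[0,0,0]},{"slide":[0,0,0],"angular":[0,0,0]},{"slide":[0,0,0],"angular":[0,0,0]},{"slide":[0,0,0],"angular":[0,0,0]}]' 1 30
```

```text
clock: 5.1
tcp_pos: [422.0, 349.4, 56.3]
ee_rot: [[0.978, 0.206, -0.002], [0.206, -0.979, -0.001], [-0.002, 0.001, -1.0]]
ft_force: [-0.8, 0.6, -0.9]
gripper_width: 85.7
grip_force: 0.0
clock: 5.9
tcp_pos: [422.9, 351.0, 58.0]
ee_rot: [[0.978, 0.208, 0.001], [0.208, -0.978, 0.0], [0.001, -0.0, -1.0]]
ft_force: [-1.5, -1.1, 5.0]
gripper_width: 23.0
grip_force: 29.5
```

```bash
python3 -m crank '[{"slide":[0,0,-0.01],"angular":[0,0,0]},{"slide":[0,0,-0.03],"angular":[0,0,0]},{"slide":[0,0,-0.04],"angular":[0,0,0]},{"slide":[0,0,-0.04],"angular":[0,0,0]},{"slide":[0,0,-0.04],"angular":[0,0,0]},{"slide":[0.03,0.007,0],"angular":[0,0,0]},{"slide":[0.06,0.015,0],"angular":[0,0,0]},{"slide":[0.08,0.02,0],"angular":[0,0,0]},{"slide":[0.08,0.02,0],"angular":[0,0,0]},{"slide":[0.06,0.014,0],"angular":[0,0,0]},{"slide":[0.026,0.005,0],"angular":[0,0,0]},{"slide":[0,0,0],"angular":[0,0,0]},{"slide":[0,0,0],"angular":[0,0,0]},{"slide":[0,0,0],"angular":[0,0,0]}]'
python3 - <<'E'
from h import *
p=cams.snapshot("scene"); t=cams.snapshot("top")
cv2.imwrite("pics/c.png",np.hstack([cv2.resize(q["frame"][b:b+150,a:a+200,::-1],None,fx=2,fy=2) for q,a,b in((p,330,200),(t,150,160))]))
for q in(p,t):
  A=pts(q)
  Q=A[(np.hypot(A[:,0]-422,A[:,1]-351)<35)&(A[:,2]>30)&(A[:,2]<42)]
  if len(Q)>9:
    r=cv2.minAreaRect(Q[:,:2].astype(np.float32));print("post",len(Q),np.median(Q[:,2]),r[0],r[1])
  for r in silhouettes(q,"cap")[:2]:
    P=pts(q,r["region"]);print(r["score"],len(P),P.min(0).round(),P.max(0).round())
go(595.5,346.2,53,12)
E
```

```text
clock: 7.3
tcp_pos: [594.0, 346.3, 137.5]
ee_rot: [[0.978, 0.208, -0.001], [0.208, -0.978, -0.0], [-0.001, -0.0, -1.0]]
ft_force: [1.2, -0.2, -0.6]
gripper_width: 23.0
grip_force: 29.8
post 79 35.913930560591666 (417.743896484375, 333.6167297363281) (12.891274452209473, 45.972007751464844)
0.98 854 [533. 312.  -1.] [628. 401. 203.]
0.45 126 [524. 257.   3.] [604. 368. 468.]
tcp [594.5 346.3 137.5] yaw 12.02 tilt [-0.0001 -0.    ] slide/500 [0.0019 0.0005 0.1691] ('ang z', np.float64(0.0001))
```

View pics/c.png

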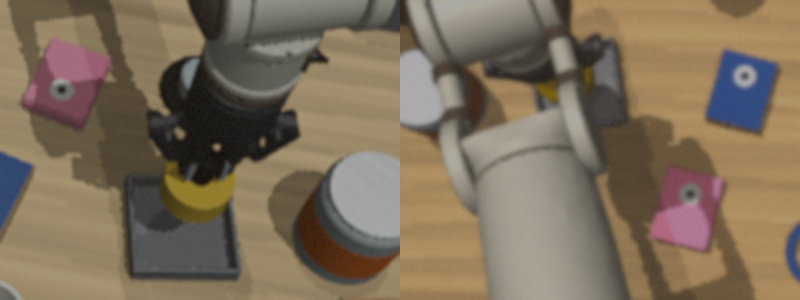

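The scene crop shows the cap held upright over the tray at about (200,190), with the steel block now exposed behind the gripper. I'll lower it gently.

```bash
python3 -m crank '[{"slide":[0.002,0,0.03],"angular":[0,0,0]},{"slide":[0,0,0.04],"angular":[0,0,0]},{"slide":[0,0,0.04],"angular":[0,0,0]},{"slide":[0,0,0.03],"angular":[0,0,0]},{"slide":[0,0,0.016],"angular":[0,0,0]},{"slide":[0,0,0.008],"angular":[0,0,0]},{"slide":[0,0,0.003],"angular":[0,0,0]},{"slide":[0,0,0.002],"angular":[0,0,0]},{"slide":[0,0,0.002],"angular":[0,0,0]},{"slide":[0,0,0.001],"angular":[0,0,0]},{"slide":[0,0,0],"angular":[0,0,0]},{"slide":[0,0,0],"angular":[0,0,0]},{"slide":[0,0,0],"angular":[0,0,0]}]'
```

```text
clock: 8.8
tcp_pos: [596.3, 346.3, 51.5]
ee_rot: [[0.978, 0.208, 0.0], [0.208, -0.978, 0.0], [0.0, -0.0, -1.0]]
ft_force: [0.5, 0.9, -0.8]
gripper_width: 23.0
grip_force: 29.8
```

```bash
python3 -m crank '[{"slide":[0,0,0.001],"angular":[0,0,0]},{"slide":[0,0,0.001],"angular":[0,0,0]},{"slide":[0,0,0],"angular":[0,0,0]},{"slide":[0,0,0],"angular":[0,0,0]},{"slide":[0,0,0],"angular":[0,0,0]}]'
```

```text
clock: 9.3
tcp_pos: [596.3, 346.4, 51.1]
ee_rot: [[0.978, 0.208, 0.0], [0.208, -0.978, 0.0], [0.0, -0.0, -1.0]]
ft_force: [-3.0, -0.8, 5.8]
gripper_width: 23.2
grip_force: 30.3
```

```bash
python3 -m crank '[{"slide":[0,0,0.001],"angular":[0,0,0]},{"slide":[0,0,0],"angular":[0,0,0]},{"slide":[0,0,0],"angular":[0,0,0]},{"slide":[0,0,0],"angular":[0,0,0]}]'
```

```text
clock: 9.7
tcp_pos: [596.4, 346.4, 51.0]
ee_rot: [[0.978, 0.208, 0.0], [0.208, -0.978, 0.0], [0.0, -0.0, -1.0]]
ft_force: [-4.5, -0.2, 8.8]
gripper_width: 23.1
grip_force: 30.7
```

```bash
python3 -m crank '[{"slide":[0,0,0],"angular":[0,0,0]},{"slide":[0,0,0],"angular":[0,0,0]},{"slide":[0,0,0],"angular":[0,0,0]},{"slide":[0,0,0],"angular":[0,0,0]},{"slide":[0,0,0],"angular":[0,0,0]},{"slide":[0,0,-0.03],"angular":[0,0,0]},{"slide":[0,0,-0.06],"angular":[0,0,0]},{"slide":[0,0,-0.08],"angular":[0,0,0]},{"slide":[0,0,-0.08],"angular":[0,0,0]},{"slide":[0,0,-0.08],"angular":[0,0,0]},{"slide":[0,0,-0.08],"angular":[0,0,0]},{"slide":[0,0,-0.01],"angular":[0,0,0]}]' -1
python3 -m crank '[{"slide":[-0.0376,0.0847,0],"angular":[0,0,0]},{"slide":[-0.0376,0.0847,0],"angular":[0,0,0]},{"slide":[-0.0376,0.0847,0],"angular":[0,0,0]},{"slide":[-0.0376,0.0847,0],"angular":[0,0,0]},{"slide":[-0.0376,0.0847,0],"angular":[0,0,0]},{"slide":[-0.0376,0.0847,0],"angular":[0,0,0]},{"slide":[-0.0376,0.0847,0],"angular":[0,0,0]},{"slide":[-0.0376,0.0847,0],"angular":[0,0,0]},{"slide":[-0.0376,0.0847,0],"angular":[0,0,0]},{"slide":[-0.0376,0.0847,0],"angular":[0,0,0]},{"slide":[-0.0376,0.0847,0],"angular":[0,0,0]},{"slide":[-0.0376,0.0847,0],"angular":[0,0,0]},{"slide":[-0.0376,0.0847,0],"angular":[0,0,0]},{"slide":[-0.0376,0.0847,0],"angular":[0,0,0]},{"slide":[0,0,0],"angular":[0,0,0]},{"slide":[0,0,0],"angular":[0,0,0]}]'
python3 - <<'E'
from h import *
ps={n:cams.snapshot(n) for n in("scene","top")}
cv2.imwrite("pics/d.png",np.hstack([cv2.resize(ps["scene"]["frame"][200:350,360:560,::-1],None,fx=2,fy=2),cv2.resize(ps["top"]["frame"][160:310,150:350,::-1],None,fx=2,fy=2)]))
rays=[]
for n,q in ps.items():
  A=pts(q)
  for nm,x,y,r0,z0,z1 in(("post",422,351,40,29,42),("knob",596,346,30,74,90),("capbody",596,346,45,34,48)):
    Q=A[(np.hypot(A[:,0]-x,A[:,1]-y)<r0)&(A[:,2]>z0)&(A[:,2]<z1)]
    if len(Q)>9:
      r=cv2.minAreaRect(Q[:,:2].astype(np.float32));print(n,nm,len(Q),np.median(Q[:,2]).round(1),np.round(r[0],1),np.round(r[1],1))
go(462.3,-289,133,12)
E
```

```text
clock: 10.9
tcp_pos: [598.9, 347.3, 269.2]
ee_rot: [[0.978, 0.208, 0.013], [0.208, -0.978, 0.005], [0.013, -0.002, -1.0]]
ft_force: [0.1, 0.5, 1.5]
gripper_width: 85.4
grip_force: 0.0
clock: 12.5
tcp_pos: [461.5, -288.9, 260.1]
ee_rot: [[0.979, 0.206, 0.0], [0.206, -0.979, 0.0], [0.0, -0.0, -1.0]]
ft_force: [-0.0, -0.5, 0.2]
gripper_width: 85.3
grip_force: 0.0
scene post 390 36.0 [421.8 352.1] [50.7 52.4]
scene knob 118 80.4 [596.5 345.6] [22.3 23. ]
scene capbody 639 40.7 [595.8 345.4] [67.5 67.1]
top post 344 35.8 [421.7 350.4] [49.5 49.8]
top knob 77 81.1 [593.8 344.2] [21.4 21.7]
top capbody 477 41.3 [594.4 344. ] [67.  65.2]
tcp [ 462.1 -287.4  260. ] yaw 12.04 tilt [0.0002 0.0004] slide/500 [-0.0003  0.0034  0.254 ] ('ang z', np.float64(0.0002))
```

View pics/d.png

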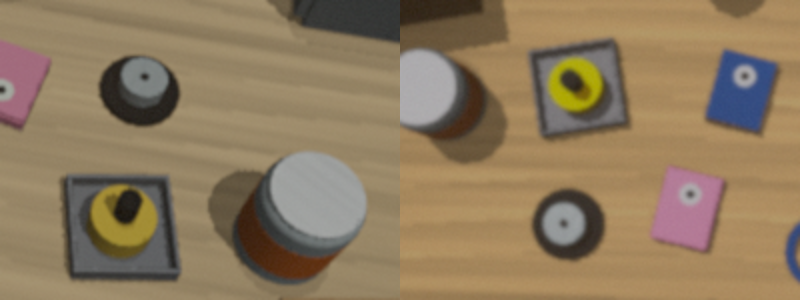

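The cap stands upright in the tray: (122,215) in the left crop, (577,85) in the right. The steel post with its dot is exposed at (144,77) and (563,223). Next I'll grasp the gauge.

```bash
python3 -m crank '[{"slide":[0,0.001,0.04],"angular":[0,0,0]},{"slide":[0,0,0.06],"angular":[0,0,0]},{"slide":[0,0,0.06],"angular":[0,0,0]},{"slide":[0,0,0.06],"angular":[0,0,0]},{"slide":[0,0,0.03],"angular":[0,0,0]},{"slide":[0,0,0.007],"angular":[0,0,0]},{"slide":[0,0,0],"angular":[0,0,0]},{"slide":[0,0,0],"angular":[0,0,0]}]'
python3 -m crank '[{"slide":[0,0,0],"angular":[0,0,0]},{"slide":[0,0,0],"angular":[0,0,0]},{"slide":[0,0,0],"angular":[0,0,0]},{"slide":[0,0,0],"angular":[0,0,0]},{"slide":[0,0,0],"angular":[0,0,0]},{"slide":[0,0,0],"angular":[0,0,0]},{"slide":[0,0,0],"angular":[0,0,0]},{"slide":[0,0,0],"angular":[0,0,0]}]' 1 50
```

```text
clock: 13.4
tcp_pos: [463.0, -289.5, 133.1]
ee_rot: [[0.978, 0.208, 0.002], [0.208, -0.978, -0.002], [0.002, 0.003, -1.0]]
ft_force: [-0.6, -0.2, 0.4]
gripper_width: 85.3
grip_force: 0.0
clock: 14.2
tcp_pos: [462.1, -289.2, 131.7]
ee_rot: [[0.978, 0.208, 0.0], [0.208, -0.978, -0.001], [0.0, 0.001, -1.0]]
ft_force: [-1.4, 0.0, 4.3]
gripper_width: 28.1
grip_force: 46.4
```

```bash
python3 -m crank '[{"slide":[0,0,-0.005],"angular":[0,0,0]},{"slide":[0,0,-0.02],"angular":[0,0,0]},{"slide":[0,0,-0.04],"angular":[0,0,0]},{"slide":[0,0,-0.06],"angular":[0,0,0]},{"slide":[0,0,-0.06],"angular":[0,0,0]},{"slide":[0,0,-0.05],"angular":[0,0,0]},{"slide":[0,0,-0.025],"angular":[0,0,0]},{"slide":[0,0,0],"angular":[0,0,0]},{"slide":[0,0,0],"angular":[0,0,0]}]'
python3 -m crank '[{"slide":[0.006,-0.04,0],"angular":[0,0,0]},{"slide":[0.01,-0.068,0],"angular":[0,0,0]},{"slide":[0.0125,-0.085,0],"angular":[0,0,0]},{"slide":[0.0125,-0.085,0],"angular":[0,0,0]},{"slide":[0.0125,-0.085,0],"angular":[0,0,0]},{"slide":[0.0125,-0.085,0],"angular":[0,0,0]},{"slide":[0.0125,-0.085,0],"angular":[0,0,0]},{"slide":[0.0125,-0.085,0],"angular":[0,0,0]},{"slide":[0.0125,-0.085,0],"angular":[0,0,0]},{"slide":[0.0125,-0.085,0],"angular":[0,0,0]},{"slide":[0.0125,-0.085,0],"angular":[0,0,0]},{"slide":[0.0125,-0.085,0],"angular":[0,0,0]},{"slide":[0.0125,-0.085,0],"angular":[0,0,0]},{"slide":[0.0125,-0.085,0],"angular":[0,0,0]},{"slide":[0.0125,-0.085,0],"angular":[0,0,0]},{"slide":[0.01,-0.055,0],"angular":[0,0,0]},{"slide":[0,0,0],"angular":[0,0,0]},{"slide":[0,0,0],"angular":[0,0,0]},{"slide":[0,0,0],"angular":[0,0,0]}]'
python3 - <<'E'
from h import *
p=cams.snapshot("scene"); cv2.imwrite("pics/e.png",cv2.resize(p["frame"][60:310,310:560,::-1],None,fx=2,fy=2))
go(422,351,150,12)
E
```

```text
clock: 15.1
tcp_pos: [461.5, -288.4, 260.0]
ee_rot: [[0.978, 0.208, -0.001], [0.208, -0.978, 0.001], [-0.001, -0.002, -1.0]]
ft_force: [0.0, -0.0, -2.9]
gripper_width: 27.7
grip_force: 46.1
clock: 17.0
tcp_pos: [422.2, 349.7, 260.1]
ee_rot: [[0.978, 0.207, -0.002], [0.207, -0.978, -0.001], [-0.002, 0.001, -1.0]]
ft_force: [0.4, 0.5, -1.7]
gripper_width: 27.6
grip_force: 49.8
tcp [422.4 349.7 260.5] yaw 11.91 tilt [-0.0012 -0.001 ] slide/500 [ 1.00e-04 -2.90e-03  2.21e-01] ('ang z', np.float64(-0.0005))
```

View pics/e.png

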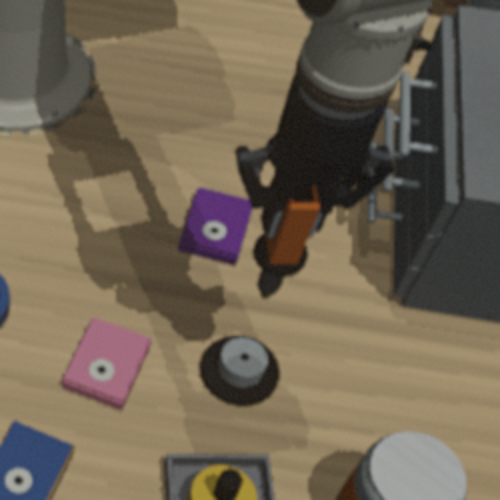

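The gauge is held upright with its tip near (268,290), ready to descend onto the zero block.

```bash
python3 -m crank '[{"slide":[0,-0.002,0.03],"angular":[0,0,0]},{"slide":[0,0,0.05],"angular":[0,0,0]},{"slide":[0,0,0.06],"angular":[0,0,0]},{"slide":[0,0,0.05],"angular":[0,0,0]},{"slide":[0,0,0.03],"angular":[0,0,0]},{"slide":[0,0,0.008],"angular":[0,0,0]},{"slide":[0,0,0.004],"angular":[0,0,0]},{"slide":[0,0,0.004],"angular":[0,0,0]},{"slide":[0,0,0.004],"angular":[0,0,0]},{"slide":[0,0,0.003],"angular":[0,0,0]},{"slide":[0,0,0],"angular":[0,0,0]},{"slide":[0,0,0],"angular":[0,0,0]},{"slide":[0,0,0],"angular":[0,0,0]}]'
```

```text
clock: 18.35
tcp_pos: [422.9, 352.1, 140.5]
ee_rot: [[0.978, 0.208, 0.002], [0.208, -0.978, 0.001], [0.002, -0.0, -1.0]]
ft_force: [2.2, 0.0, 0.2]
gripper_width: 27.8
grip_force: 49.9
```

```bash
python3 -m crank '[{"slide":[0,0,0.003],"angular":[0,0,0]},{"slide":[0,0,0.003],"angular":[0,0,0]},{"slide":[0,0,0],"angular":[0,0,0]},{"slide":[0,0,0],"angular":[0,0,0]},{"slide":[0,0,0],"angular":[0,0,0]},{"slide":[0,0,0],"angular":[0,0,0]},{"slide":[0,0,0],"angular":[0,0,0]},{"slide":[0,0,0],"angular":[0,0,0]}]'; python3 -c "
from h import *
for i in range(2):
  cams.snapshot('top'); print(state()['ft_force']); go(422,351,260,12)"
```

```text
clock: 19.15
tcp_pos: [422.4, 351.9, 136.9]
ee_rot: [[0.978, 0.208, 0.0], [0.208, -0.978, 0.0], [0.0, -0.0, -1.0]]
ft_force: [3.0, 0.5, 1.6]
gripper_width: 27.4
grip_force: 50.0
[1.63131451 1.77810929 1.68846648]
tcp [422.3 351.9 136.8] yaw 11.99 tilt [0.0002 0.    ] slide/500 [-0.001   0.0015 -0.2463] ('ang z', np.float64(-0.0001))
[2.04165478 0.61354669 2.13308337]
tcp [422.3 351.8 136.8] yaw 11.98 tilt [0. 0.] slide/500 [-0.0009  0.0015 -0.2464] ('ang z', np.float64(-0.0001))
```

```bash
python3 -m crank '[{"slide":[0,0,-0.02],"angular":[0,0,0]},{"slide":[0,0,-0.05],"angular":[0,0,0]},{"slide":[0,0,-0.06],"angular":[0,0,0]},{"slide":[0,0,-0.056],"angular":[0,0,0]},{"slide":[0.006,0.037,0],"angular":[0,0,0]},{"slide":[0.01,0.06,0],"angular":[0,0,0]},{"slide":[0.0135,0.082,0],"angular":[0,0,0]},{"slide":[0.0135,0.082,0],"angular":[0,0,0]},{"slide":[0.0135,0.082,0],"angular":[0,0,0]},{"slide":[0.0135,0.082,0],"angular":[0,0,0]},{"slide":[0.0135,0.082,0],"angular":[0,0,0]},{"slide":[0.0135,0.082,0],"angular":[0,0,0]},{"slide":[0.0135,0.082,0],"angular":[0,0,0]},{"slide":[0.01,0.06,0],"angular":[0,0,0]},{"slide":[0.0065,0.038,0],"angular":[0,0,0]},{"slide":[0,0,0],"angular":[0,0,0]},{"slide":[0,0,0],"angular":[0,0,0]}]'; python3 -c "
from h import *
go(564.2,-11,123,12); print(state()['ft_force'])"
```

```text
clock: 20.95
tcp_pos: [563.5, -10.3, 229.3]
ee_rot: [[0.978, 0.208, -0.002], [0.208, -0.978, 0.001], [-0.002, -0.002, -1.0]]
ft_force: [0.1, 0.9, -2.9]
gripper_width: 27.7
grip_force: 49.8
tcp [563.5 -10.3 229.3] yaw 11.98 tilt [-0.0022  0.0013] slide/500 [0.0015 0.002  0.2125] ('ang z', np.float64(-0.0001))
[ 0.13330886  0.85273745 -2.89889731]
```

```bash
python3 -m crank '[{"slide":[0.001,0.001,0.03],"angular":[0,0,0]},{"slide":[0,0,0.05],"angular":[0,0,0]},{"slide":[0,0,0.06],"angular":[0,0,0]},{"slide":[0,0,0.04],"angular":[0,0,0]},{"slide":[0,0,0.012],"angular":[0,0,0]},{"slide":[0,0,0.005],"angular":[0,0,0]},{"slide":[0,0,0.004],"angular":[0,0,0]},{"slide":[0,0,0.004],"angular":[0,0,0]},{"slide":[0,0,0.003],"angular":[0,0,0]},{"slide":[0,0,0.003],"angular":[0,0,0]},{"slide":[0,0,0],"angular":[0,0,0]},{"slide":[0,0,0],"angular":[0,0,0]},{"slide":[0,0,0],"angular":[0,0,0]},{"slide":[0,0,0],"angular":[0,0,0]},{"slide":[0,0,0],"angular":[0,0,0]},{"slide":[0,0,0],"angular":[0,0,0]}]'; python3 -c "
from h import *
p=cams.snapshot('top');cams.snapshot('top')
print(state()['ft_force']); go(614,133.5,230,12)"
```

```text
clock: 22.55
tcp_pos: [565.2, -11.6, 124.5]
ee_rot: [[0.978, 0.208, 0.001], [0.208, -0.978, -0.0], [0.001, 0.0, -1.0]]
ft_force: [1.7, -1.3, 1.1]
gripper_width: 27.8
grip_force: 50.1
[ 1.45779383 -0.09346212  1.73619123]
tcp [565.  -11.6 124.4] yaw 11.99 tilt [ 0.0004 -0.0003] slide/500 [ 0.1562 -0.2635 -0.2112] ('ang z', np.float64(-0.0001))
```

```bash
python3 -m crank '[{"slide":[0,0,-0.02],"angular":[0,0,0]},{"slide":[0,0,-0.04],"angular":[0,0,0]},{"slide":[0,0,-0.04],"angular":[0,0,0]},{"slide":[0.02,-0.035,0],"angular":[0,0,0]},{"slide":[0.036,-0.06,0],"angular":[0,0,0]},{"slide":[0.045,-0.075,0],"angular":[0,0,0]},{"slide":[0.036,-0.06,0],"angular":[0,0,0]},{"slide":[0.018,-0.032,0],"angular":[0,0,0]},{"slide":[0,0,0],"angular":[0,0,0]},{"slide":[0,0,0],"angular":[0,0,0]}]'; python3 -c "
from h import *
go(614,133.5,124,12); print(state()['ft_force'])"
```

```text
clock: 23.65
tcp_pos: [612.7, 132.1, 173.8]
ee_rot: [[0.978, 0.208, -0.002], [0.208, -0.978, -0.001], [-0.002, 0.001, -1.0]]
ft_force: [0.4, -0.6, -1.3]
gripper_width: 27.6
grip_force: 49.8
tcp [612.7 132.1 173.8] yaw 12.0 tilt [-0.002 -0.001] slide/500 [ 0.0033 -0.0022  0.0996] ('ang z', np.float64(0.0))
[ 0.38952103 -0.58955875 -1.28283818]
```

```bash
python3 -m crank '[{"slide":[0.001,-0.001,0.02],"angular":[0,0,0]},{"slide":[0,0,0.03],"angular":[0,0,0]},{"slide":[0,0,0.02],"angular":[0,0,0]},{"slide":[0,0,0.011],"angular":[0,0,0]},{"slide":[0,0,0.005],"angular":[0,0,0]},{"slide":[0,0,0.004],"angular":[0,0,0]},{"slide":[0,0,0.004],"angular":[0,0,0]},{"slide":[0,0,0.003],"angular":[0,0,0]},{"slide":[0,0,0.003],"angular":[0,0,0]},{"slide":[0,0,0],"angular":[0,0,0]},{"slide":[0,0,0],"angular":[0,0,0]},{"slide":[0,0,0],"angular":[0,0,0]},{"slide":[0,0,0],"angular":[0,0,0]},{"slide":[0,0,0],"angular":[0,0,0]},{"slide":[0,0,0],"angular":[0,0,0]}]'; python3 -c "
from h import *
p=cams.snapshot('top');cams.snapshot('top')
print(state()['ft_force']); go(462.2,-289.2,260,12)"
```

```text
clock: 25.15
tcp_pos: [614.0, 133.3, 124.5]
ee_rot: [[0.978, 0.208, 0.001], [0.208, -0.978, 0.0], [0.001, 0.0, -1.0]]
ft_force: [-0.2, -0.5, 0.9]
gripper_width: 27.5
grip_force: 50.1
[-0.32154998  0.0573944   0.35889746]
tcp [614.  133.3 124.4] yaw 11.98 tilt [ 0.0005 -0.    ] slide/500 [-0.4723  0.7636 -0.2713] ('ang z', np.float64(-0.0001))
```

```bash
python3 -m crank '[{"slide":[0,0,0.002],"angular":[0,0,0]},{"slide":[0,0,0],"angular":[0,0,0]},{"slide":[0,0,0],"angular":[0,0,0]},{"slide":[0,0,0],"angular":[0,0,0]},{"slide":[0,0,0],"angular":[0,0,0]},{"slide":[0,0,-0.024],"angular":[0,0,0]},{"slide":[0,0,-0.06],"angular":[0,0,0]},{"slide":[0,0,-0.07],"angular":[0,0,0]},{"slide":[0,0,-0.07],"angular":[0,0,0]},{"slide":[0,0,-0.05],"angular":[0,0,0]}]'
python3 -m crank '[{"slide":[-0.02,0.032,0],"angular":[0,0,0]},{"slide":[-0.036,0.058,0],"angular":[0,0,0]},{"slide":[-0.044,0.071,0],"angular":[0,0,0]},{"slide":[-0.044,0.071,0],"angular":[0,0,0]},{"slide":[-0.044,0.071,0],"angular":[0,0,0]},{"slide":[-0.044,0.071,0],"angular":[0,0,0]},{"slide":[-0.044,0.071,0],"angular":[0,0,0]},{"slide":[-0.044,0.071,0],"angular":[0,0,0]},{"slide":[-0.044,0.071,0],"angular":[0,0,0]},{"slide":[-0.044,0.071,0],"angular":[0,0,0]},{"slide":[-0.036,0.058,0],"angular":[0,0,0]},{"slide":[-0.02,0.034,0],"angular":[0,0,0]},{"slide":[-0.008,0.015,0],"angular":[0,0,0]},{"slide":[0,0,0],"angular":[0,0,0]},{"slide":[0,0,0],"angular":[0,0,0]},{"slide":[0,0,0],"angular":[0,0,0]},{"slide":[0,0,0],"angular":[0,0,0]}]'
python3 - <<'E'
from h import *
p=cams.snapshot("scene"); cv2.imwrite("pics/f.png",cv2.resize(p["frame"][60:260,60:310,::-1],None,fx=2,fy=2))
cams.snapshot("top"); go(462.2,-289.2,131.5,12)
E
```

```text
clock: 26.25
tcp_pos: [613.9, 133.5, 263.2]
ee_rot: [[0.978, 0.208, 0.002], [0.208, -0.978, 0.0], [0.002, 0.0, -1.0]]
ft_force: [1.2, 0.1, -2.9]
gripper_width: 27.2
grip_force: 49.8
clock: 27.95
tcp_pos: [462.8, -288.8, 260.3]
ee_rot: [[0.978, 0.209, 0.0], [0.209, -0.978, 0.0], [0.0, -0.0, -1.0]]
ft_force: [-0.0, 0.6, -1.8]
gripper_width: 27.3
grip_force: 49.8
tcp [ 462.7 -289.1  260.4] yaw 12.05 tilt [-0.      0.0001] slide/500 [-0.001  -0.      0.2577] ('ang z', np.float64(0.0003))
```

View pics/f.png

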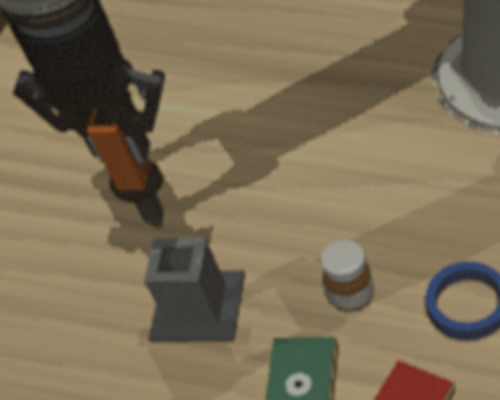

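The gauge is upright above the stand's open well at (180,262), with its tip at (152,218). I'll lower it.

```bash
python3 -m crank '[{"slide":[-0.001,0,0.02],"angular":[0,0,0]},{"slide":[0,0,0.03],"angular":[0,0,0]},{"slide":[0,0,0.03],"angular":[0,0,0]},{"slide":[0,0,0.03],"angular":[0,0,0]},{"slide":[0,0,0.03],"angular":[0,0,0]},{"slide":[0,0,0.03],"angular":[0,0,0]},{"slide":[0,0,0.03],"angular":[0,0,0]},{"slide":[0,0,0.03],"angular":[0,0,0]},{"slide":[0,0,0.012],"angular":[0,0,0]},{"slide":[0,0,0.005],"angular":[0,0,0]},{"slide":[0,0,0.003],"angular":[0,0,0]},{"slide":[0,0,0.003],"angular":[0,0,0]},{"slide":[0,0,0.002],"angular":[0,0,0]},{"slide":[0,0,0],"angular":[0,0,0]},{"slide":[0,0,0],"angular":[0,0,0]},{"slide":[0,0,0],"angular":[0,0,0]}]'
```

```text
clock: 29.65
tcp_pos: [462.0, -290.0, 133.0]
ee_rot: [[0.978, 0.208, 0.0], [0.208, -0.978, -0.0], [0.0, 0.0, -1.0]]
ft_force: [0.3, 0.6, -2.1]
gripper_width: 27.3
grip_force: 49.8
```

```bash
python3 -m crank '[{"slide":[0,-0.001,0.001],"angular":[0,0,0]},{"slide":[0,0,0.001],"angular":[0,0,0]},{"slide":[0,0,0.001],"angular":[0,0,0]},{"slide":[0,0,0.001],"angular":[0,0,0]},{"slide":[0,0,0],"angular":[0,0,0]},{"slide":[0,0,0],"angular":[0,0,0]},{"slide":[0,0,0],"angular":[0,0,0]}]'
```

```text
clock: 30.35
tcp_pos: [461.8, -289.4, 131.8]
ee_rot: [[0.978, 0.208, -0.0], [0.208, -0.978, -0.0], [-0.0, 0.0, -1.0]]
ft_force: [-2.8, 3.1, 6.6]
gripper_width: 27.4
grip_force: 50.7
```

Seated, since the load has come off and about 8 N pushes back. Releasing and retreating.

```bash
python3 -m crank '[{"slide":[0,0,0],"angular":[0,0,0]},{"slide":[0,0,0],"angular":[0,0,0]},{"slide":[0,0,0],"angular":[0,0,0]},{"slide":[0,0,0],"angular":[0,0,0]},{"slide":[0,0,0],"angular":[0,0,0]},{"slide":[0,0,0],"angular":[0,0,0]},{"slide":[0,0,-0.02],"angular":[0,0,0]},{"slide":[0,0,-0.05],"angular":[0,0,0]},{"slide":[0,0,-0.07],"angular":[0,0,0]},{"slide":[0,0,-0.07],"angular":[0,0,0]},{"slide":[0,0,-0.07],"angular":[0,0,0]},{"slide":[-0.06,0.04,0],"angular":[0,0,0]},{"slide":[-0.06,0.06,0],"angular":[0,0,0]},{"slide":[-0.06,0.06,0],"angular":[0,0,0]},{"slide":[-0.06,0.06,0],"angular":[0,0,0]},{"slide":[0,0,0],"angular":[0,0,0]},{"slide":[0,0,0],"angular":[0,0,0]},{"slide":[0,0,0],"angular":[0,0,0]}]' -1
python3 - <<'E'
from h import *
p=cams.snapshot("scene"); cv2.imwrite("pics/g.png",p["frame"][...,::-1])
for n in("scene","top"):
  q=p if n=="scene" else cams.snapshot(n); A=pts(q)
  for nm,x,y,r0,z0,z1 in(("gauge",462,-289,40,170,205),("knob",596,346,30,74,90)):
    Q=A[(np.hypot(A[:,0]-x,A[:,1]-y)<r0)&(A[:,2]>z0)&(A[:,2]<z1)]
    if len(Q)>9:
      r=cv2.minAreaRect(Q[:,:2].astype(np.float32));print(n,nm,np.median(Q[:,2]).round(1),np.round(r[0],1),np.round(r[1],1),r[2])
E
```

```text
clock: 32.15
tcp_pos: [367.8, -421.3, 271.2]
ee_rot: [[0.978, 0.208, 0.0], [0.208, -0.978, 0.0], [0.0, 0.0, -1.0]]
ft_force: [-0.4, -0.3, -0.2]
gripper_width: 85.6
grip_force: 0.0
scene gauge 186.0 [ 463.1 -288.9] [41.3 28.7] 11.214279174804688
scene knob 80.6 [596.4 345.2] [22.4 23.3] 58.5218620300293
top gauge 187.4 [ 461.3 -290.3] [36.4 29.1] 11.194924354553223
top knob 81.3 [593.8 343.6] [21.  22.3] 7.272512435913086
```

View pics/g.png

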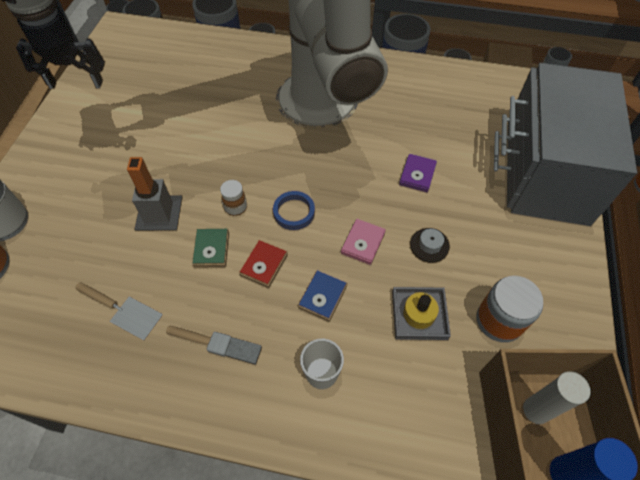

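The gauge is back in its stand at (143,178), the cap is in the tray at (422,310), and everything else is where it was.

```bash
python3 -c "
from workcell import env; print(env.sign_off())"
```

```text
the job is handed in; nothing more can be done
None
```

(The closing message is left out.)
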